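# Mark a ready order and hold the talk bar to call it

### The arm

A 6-joint arm with a two-finger parallel gripper is mounted at the origin on the work surface. World frame = base frame: x ahead of the robot, y to its left, z up, the work surface at z = 0. Lengths are in m, angles in rad, forces in N, time in s.
With the tool pointing down it reaches from about 0.375 to 0.975 m from the base axis. Payload 3.8 kg.
Tool frame: the origin (TCP) lies at the very end of the fingers, on their centre line; the grasp point (between the pads) lies 19 mm behind it; z points along the fingers, y is the line along which they close (so a half turn about z gives the same grasp; the last joint's range is limited). The gripper opens to 85 mm and grips with 20 to 120 N. Pads are 22 mm wide; open, the fingers measure 114 mm over their backs; the gripper's body (76 mm by 85 mm) begins 54 mm behind the grasp point. The pads swing forward as they close: fully open they stand 13 mm farther back than shut.
Start: joints at [-0.037, 0.264, 1.604, -0, 1.274, -0.037], TCP at [0.675, -0, 0.231] pointing down, gripper open.
Joint ranges: [-2.63, 2.63], [-0.94, 2.18], [0.31, 2.57], [-1.31, 4.45], [0, 2.66], [-2.55, 2.55]. Speed limits (rad/s): [2.57, 2.57, 3.14, 3.14, 3.14, 3.14].

### API

Orientations are given as a rotation vector (axis times angle).
In Python, from workcell import bot, vision gives the robot as it stands. The module is installed in compiled form; this text tells all that it offers.
- The arm moves only by the tool play_rows, never from a script. Its argument "moves" is a list that holds one entry, the list of rows, each a list of 7 numbers: the turn, a rotation vector about the tool's x, y, z as a fraction of full scale, then the shift along the tool's x, y, z as a fraction of full scale, then the finger opening in mm, from 0 to 85.4. In form: [[[ax, ay, az, x, y, z, jaw], ...]]. A call has 1 to 5 rows; each row shifts and turns the commanded pose from where the row before left it, along the tool's axes as they then stand; what a row does not reach is not made up. Full scale, the value 1, is 0.1 m for a shift and 0.5 rad for a turn. A row lasts 1/12 s, in which the tool goes at most 41.7 mm and 7.16 degrees, less where a joint would pass 70% of its speed; a pose out of reach is approached as far as the arm can. A call with a number of a shift or a turn outside -1 to 1 is refused whole. A call with a gripper value outside its range is refused whole. The fingers move at their own pace and stop on an object; "newtons" is the grip in N (left out, the last holds). Time passes only in rows, so rows that do not move let the fingers close. It gives the time, the measured TCP pose, the force, the opening and the grip force at its end, in the units of the state.
- bot.read_state(): the state, without advancing time (a new reading comes with each control period).
- vision.read_camera(name): name is "scene" or "side" or "wrist"; returns a dict with "image" (400x640x3 uint8, red, green, blue), "depth" (400x640 float32, m along the optical axis (not along the pixel's ray), 0 where there is no reading), "K" (3x3 intrinsics, pixels), "R" (3x3) and "t" (3): a world point X has camera coordinates R X + t. Camera axes: x right, y down, z forward; pixel columns grow to the right and rows downward; lengths in m; the calibration is good to about 2 mm. A picture is of the moment at which its call begins.
- bot.finish_job(): hands the job in; it is judged then, once.
The state is a dict: "time": time; "q": joint angles; "joint_vel": joint speeds; "joint_torque": joint torques, N m; "tool_pos": TCP position; "tcp_rot": TCP orientation; "wrist_force": force on the tool from outside, world axes, zero at the start; "torque": the same for the moment, N m; "width": opening from 0.0 (shut) to 1.0 (fully open); "grip_force": force on a finger pad.
Only numpy, scipy, OpenCV 4.12 (cv2) and the standard library are available. Lean on these libraries where they do the work, as an engineer would, in place of code of your own. Each camera call takes 0.05 s, during which the arm holds its last target. There are 200 camera calls.

### The job

The cheesecake order is ready: take the yellow marker clip off the rack and clip it on the tray with the cheesecake, on the middle of its near rim (the long side towards the robot), pushed well down onto the rim. Then press the paging microphone's talk bar all the way down, without leaning hard on it, and keep it held there so that I can call the customer: finish while still holding it down. Leave the other two markers on the rack, and do not shove the trays or knock over anything that stands on them.

Things in the scene. Friction and masses are not known exactly. Their poses are not given: they have to be found in the camera images.
- yellow_clip: yellow plastic spring peg, 40 g, 26 mm wide, 68 mm tall, upright, its jaws gripping the rack's strip. Origin: centre of its steel hinge pin. z up through the thumb wings; y along the pin and the gripped edge; x across the edge, the way the wings are squeezed. Pushed right down, the pin's underside (4.5 mm below the origin) rests on top of the edge
- yellow_clip_wings (a point): point between the yellow clip's wings, 28 mm above its pin. The two wings lean apart 0.24 rad each and end 39 mm above the pin, about 36 mm apart over their outer faces; squeezed to the stop (about 7 N each) they stand parallel, about 17 mm apart over the outer faces
- yellow_clip_jaws (a point): point between the yellow clip's jaw tips, 28 mm below its pin. Two straight jaws: their inner faces lie flat on a 6 mm edge when clipped; the tips stand about 19 mm apart when the wings are squeezed to the stop
- yellow_clip_leg (a joint): angle between the yellow clip's two legs (rad): 0 when its jaws grip a 6 mm edge, 0.48 squeezed fully open (stop), -0.14 shut on nothing (stop). Sprung towards shut
- red_clip: red-coloured plastic order marker, shaped and sized like the yellow one; same origin and axes. To be left where it is
- blue_clip: blue-coloured plastic order marker, shaped and sized like the yellow one; same origin and axes. To be left where it is
- rack: fixed marker rack: wooden foot 75 x 200 x 12 mm with an upright 6 mm thick metal strip, 186 mm long, along its y axis, top edge 52 mm above the counter. Three clips sit on the strip, 60 mm apart, one in the middle, in any order of colour. Origin: centre of the underside
- cheesecake_tray: loose light wooden tray 200 x 260 x 36 mm (x, y, z), 0.8 kg, walls and floor 6 mm thick, carrying the plate of cheesecake and the green bottle. Origin: centre of the underside; its -x side, 260 mm long, is the near rim, towards the robot
- cheesecake_tray_rim (a point): middle of the near rim of the cheesecake tray, on the top of the 6 mm wall, 36 mm above the counter; x across the wall, inward to the tray, y along it. Inside, the cake and bottle stand at least 55 mm from this wall; only the low plate edge (20 mm above the counter) comes nearer, 40 mm
- dessert_tray: the other tray, alike, carrying a domed layered dessert cup and a clear water bottle. Origin: centre of the underside
- cake_plate: white plate, 132 mm diameter, with a bar-shaped slice of red-topped cheesecake, 76 mm high in all, on the cheesecake tray. Origin: centre of the underside
- green_bottle: green glass bottle, 56 mm diameter, 190 mm tall, at the back of the cheesecake tray. Origin: centre of the underside
- dessert_cup: clear plastic cup of layered dessert with a dome lid, 76 mm diameter, 120 mm tall, on the other tray. Origin: centre of the underside
- water_bottle: clear water bottle, 58 mm diameter, 190 mm tall, at the back of the other tray. Origin: centre of the underside
- mic: fixed black paging microphone: base 150 x 104 mm, 43 mm high at the rear, with a stem at the rear rising to about 230 mm above the counter, 98 mm or more behind the place to press. Origin: centre of the underside; -x is the front, with the talk bar, roughly towards the robot
- talk_bar (a joint): angle of the grey press-to-talk bar (rad): 0 up at rest, 0.18 fully down against its stop. Spring-return; at the place to press it takes about 3 N to start it and 7 N to hold it fully down
- bar_press (a point): place to press: centre of the orange strip near the free (front) edge of the talk bar, on its top face, 52 mm above the counter when up; x to the rear, y along the bar. The bar is 66 mm wide (y) and 56 mm deep, hinged at its rear edge 42 mm behind this point, so this point goes down 7.5 mm in full travel
Things that resemble listed ones, but are neither listed nor needed, are in the scene too. What is shaped like the green_bottle but purple is not meant. Leave any purple look-alike of the dessert_cup alone.

How it is judged:
By the outcome, as a careful person would: the job done as asked, in the order asked, and still so for the second after the job is handed in, while the arm keeps its last pose, push and grip.
It also fails if it takes over 61 s, if anything falls off the work surface, if the arm or the gripper's body presses on something with over 40 N, if the wrist force passes 120 N, or if a joint passes its speed limit or range.

## Working session

There is one attempt and no reset: what is moved stays moved. The work goes in short steps, Python scripts to look and compute and a tool call to move; the robot and the scene stay as the last step left them, time stands still between calls to the robot, and variables do not carry over. Pictures are saved under pics/ and viewed, at most 12 in all, crops included, and the job is handed in when it is done.

Besides the shell and the picture viewer there is one more tool, called after "Request:" as name(argument=value, ...), one argument or row to a line, values as JSON. play_rows: Moves the arm, as the interface text tells. Its arguments: {"type":"object","properties":{"moves":{"type":"array","items":{"type":"array","items":{"type":"array","items":{"type":"number"}}}},"newtons":{"type":"number"}},"required":["moves"]}

```bash
mkdir -p pics
cat > h.py <<'E'
from workcell import bot, vision
import numpy as np, cv2
def cam(n):
    c=vision.read_camera(n); return c
def world(c,u,v,d=None):
    d=c["depth"][v,u] if d is None else d
    p=np.linalg.inv(c["K"])@np.array([u,v,1.0])*d
    return c["R"].T@(p-c["t"])
def cloud(c):
    d=c["depth"]; v,u=np.indices(d.shape)
    P=np.stack([u*d,v*d,d],-1)@np.linalg.inv(c["K"]).T
    return (P-c["t"])@c["R"]
def save(n,im): cv2.imwrite(n,cv2.cvtColor(im,cv2.COLOR_RGB2BGR))
E
python3 - <<'E'
from h import *
for n in ["scene","side"]:
    c=cam(n); save(f"pics/{n}0.png",c["image"]); np.savez(f"{n}0.npz",**c)
s=bot.read_state(); print(s)
E
```

```text
{'time': 0.1, 'q': array([-3.68718440e-02,  2.64724509e-01,  1.60523929e+00,  6.04561435e-05,
        1.27370953e+00, -3.68843480e-02]), 'joint_vel': array([ 5.16844711e-04, -3.24712875e-03, -2.47473192e-03,  1.86282227e-03,
       -9.24785334e-05,  5.71612934e-04]), 'joint_torque': array([ 2.96398039e-04, -5.16707003e+01, -3.68589377e+01,  1.30520286e-05,
        6.22219843e-03,  5.24967299e-05]), 'tool_pos': array([6.74336597e-01, 6.17414686e-05, 2.30054064e-01]), 'tcp_rot': array([-2.22034098e+00, -2.22032931e+00,  2.15668752e-03]), 'wrist_force': array([ 0.61490751,  0.20953094, -0.18748767]), 'torque': array([ 0.01549683,  0.08107242, -0.03364119]), 'grip_force': 0.0, 'width': 0.9992371548939484}
```

View pics/scene0.png

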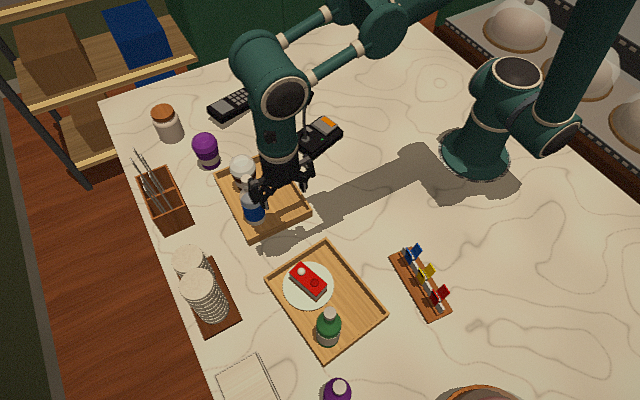

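View pics/side0.png

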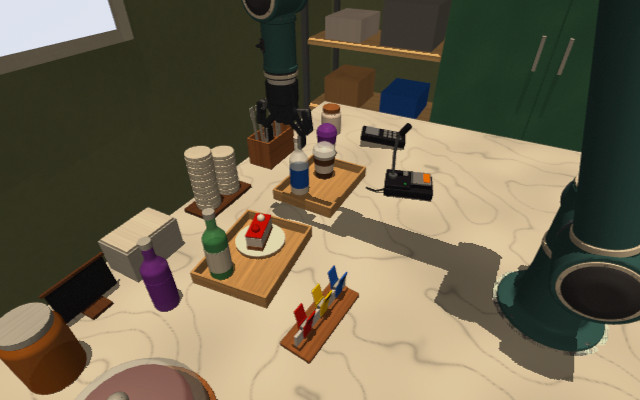

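The scene view shows the yellow clip at (427,272), in the middle of the rack between blue (413,254) and red (440,295). The cheesecake tray with the green bottle is at (325,300), and its near rim runs from about (325,242) to (386,312). The mic's orange strip is at (328,121) in scene and (427,178) in side. The black handset at (228,105) has no orange strip, so it isn't the mic. The purple bottle and cup are look-alikes.

```bash
cat > m.py <<'E'
from h import *
S={n:dict(np.load(f"{n}0.npz")) for n in ["scene","side"]}
for n,c in S.items():
    P=cloud(c); H=cv2.cvtColor(c["image"],cv2.COLOR_RGB2HSV).astype(int); ok=c["depth"]>0
    h,s,v=H[...,0],H[...,1],H[...,2]
    rack=(P[...,0]>.2)&(P[...,0]<.7)&ok
    boxes={"scene":((380,230,460,330),(295,110,345,160),(255,230,395,370)),"side":((270,255,365,365),(380,160,440,205),(185,205,320,305))}[n]
    def box(b):
        m=np.zeros(ok.shape,bool); m[b[1]:b[3],b[0]:b[2]]=1; return m&ok
    R=box(boxes[0]); M=box(boxes[1]); T=box(boxes[2])
    for col,mm in dict(yellow=(h>22)&(h<34)&(s>180),red=((h<5)|(h>174))&(s>180),blue=(h>100)&(h<125)&(s>150)).items():
        Q=P[R&mm&(P[...,2]>.035)&(P[...,2]<.11)]
        print(n,col,len(Q),Q.mean(0).round(4),Q.min(0).round(3),Q.max(0).round(3))
    Q=P[R&(P[...,2]>.008)&(P[...,2]<.016)][:,:2].astype(np.float32); r=cv2.minAreaRect(Q); print("foot",len(Q),r)
    Q=P[M&(h>8)&(h<22)&(s>180)&(v>120)]; print("orange",len(Q),Q.mean(0).round(4),cv2.minAreaRect(Q[:,:2].astype(np.float32)))
    Q=P[T&(P[...,2]>.0335)&(P[...,2]<.0385)&(s>60)][:,:2].astype(np.float32); r=cv2.minAreaRect(Q); print("rim",len(Q),r,cv2.boxPoints(r).round(4).tolist())
E
python3 m.py
python3 - <<'E'
from h import *
c=dict(np.load("side0.npz")); d=dict(np.load("scene0.npz"))
a=cv2.resize(c["image"][255:365,270:370],(400,440)); b=cv2.resize(c["image"][155:210,375:440],(400,338)); b=np.vstack([b,np.zeros((102,400,3),np.uint8)])
save("pics/crop1.png",np.hstack([a,b]))
E
```

```text
scene yellow 45 [0.4331 0.2646 0.0769] [0.418 0.252 0.038] [0.452 0.278 0.099]
scene red 176 [0.4387 0.3241 0.0741] [0.421 0.21  0.035] [0.46  0.337 0.099]
scene blue 150 [0.427  0.2083 0.0736] [0.411 0.193 0.036] [0.458 0.33  0.098]
foot 1145 ((0.48746562004089355, 0.2580697238445282), (0.2003624588251114, 0.17930249869823456), 83.99879455566406)
orange 68 [ 0.3669 -0.3143  0.0519] ((0.3670829236507416, -0.3139297366142273), (0.0192444808781147, 0.05073045939207077), 15.123653411865234)
rim 876 ((0.669775128364563, 0.1552480310201645), (0.3600727617740631, 0.31787437200546265), 66.10124969482422) [[0.4514999985694885, 0.054999999701976776], [0.7421000003814697, -0.07370000332593918], [0.8880000114440918, 0.2554999887943268], [0.5974000096321106, 0.38420000672340393]]
side yellow 48 [0.4323 0.2647 0.0847] [0.415 0.252 0.058] [0.449 0.277 0.098]
side red 260 [0.4403 0.3258 0.0729] [0.42  0.311 0.036] [0.455 0.339 0.097]
side blue 182 [0.428  0.2069 0.0717] [0.408 0.193 0.035] [0.442 0.221 0.097]
foot 1657 ((0.505678653717041, 0.24779421091079712), (0.21824687719345093, 0.22703434526920319), 83.07206726074219)
orange 58 [ 0.3655 -0.3137  0.0514] ((0.36616069078445435, -0.3143470287322998), (0.018883926793932915, 0.04826589301228523), 14.90947437286377)
rim 721 ((0.676994264125824, 0.17103883624076843), (0.32225462794303894, 0.335132896900177), 27.69635009765625) [[0.4564000070095062, 0.24449999630451202], [0.6122000217437744, -0.05220000073313713], [0.8974999785423279, 0.09759999811649323], [0.7418000102043152, 0.39430001378059387]]
```

View pics/crop1.png

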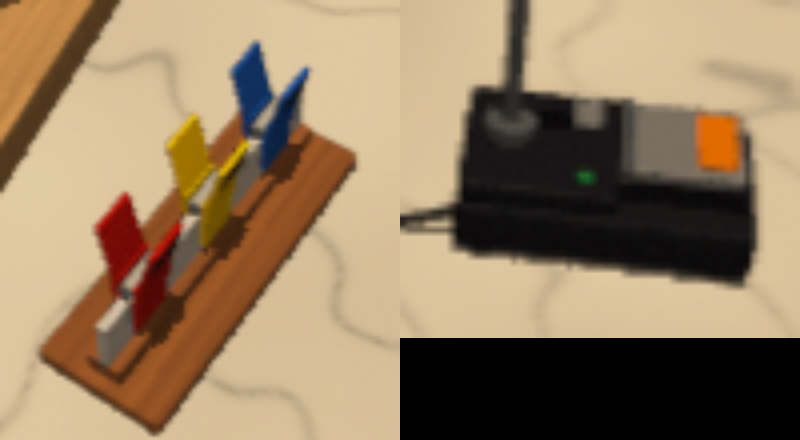

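The crop confirms that yellow is the middle clip, between red and blue, and that the orange talk strip is on the stemmed mic. The rim rectangles include outliers, so I'm refining the tray and rack fits.

```bash
cat > m2.py <<'E'
from h import *
from scipy.optimize import least_squares
S={n:dict(np.load(f"{n}0.npz")) for n in ["scene","side"]}
def sdf(p,Q,hx,hy):   # signed distance to rectangle outline
    c,s=np.cos(p[2]),np.sin(p[2]); d=Q[:,:2]-p[:2]
    a=np.abs(np.stack([d@[c,s],d@[-s,c]],1))-[hx,hy]
    return np.where((a>0).any(1),np.linalg.norm(np.maximum(a,0),axis=1),a.max(1))
for n,c in S.items():
    P=cloud(c); H=cv2.cvtColor(c["image"],cv2.COLOR_RGB2HSV).astype(int); z=P[...,2]
    m=(c["depth"]>0)&(z>.033)&(z<.039)&(H[...,0]>8)&(H[...,0]<24)&(P[...,0]>.48)&(P[...,0]<.86)&(P[...,1]>.05)&(P[...,1]<.45)
    Q=P[m]; best=None
    for t in np.linspace(-.6,.6,13):
        r=least_squares(lambda p:sdf(p,Q,.097,.127),[*np.median(Q[:,:2],0),t],loss="soft_l1",f_scale=.003)
        if best is None or r.cost<best.cost: best=r
    p=best.x; c_,s_=np.cos(p[2]),np.sin(p[2]); e=np.abs(sdf(p,Q,.097,.127))
    print(n,"tray",p.round(4),len(Q),(e<.004).mean().round(2),"nearrim",(p[:2]-.097*np.array([c_,s_])).round(4))
    m=(c["depth"]>0)&(z>.009)&(z<.015)&(H[...,0]<20)&(H[...,1]>110)&(np.hypot(P[...,0]-.433,P[...,1]-.265)<.13)
    Q=P[m]; r=cv2.minAreaRect(Q[:,:2].astype(np.float32)); print("foot",len(Q),r)
    m=(c["depth"]>0)&(z>.043)&(z<.056)&(H[...,1]<50)&(np.hypot(P[...,0]-.433,P[...,1]-.265)<.1)
    Q=P[m]; f=np.polyfit(Q[:,1],Q[:,0],1); print("strip",len(Q),f, np.polyval(f,.265), Q.max(0))
    # mic dims: top
    m=(c["depth"]>0)&(z>.02)&(z<.06)&(np.hypot(P[...,0]-.42,P[...,1]+.33)<.15)
    print("mic",m.sum(),cv2.minAreaRect(P[m][:,:2].astype(np.float32)))
E
python3 m2.py
```

```text
scene tray [0.6698 0.1768 0.1018] 843 0.95 nearrim [0.5733 0.167 ]
foot 1008 ((0.43582937121391296, 0.26422083377838135), (0.19892336428165436, 0.07496146112680435), 83.99723052978516)
strip 75 [0.10465471 0.40781094] 0.4355444376786363 [0.44843911 0.35610221 0.05599264]
mic 1121 ((0.41998356580734253, -0.29903659224510193), (0.14866749942302704, 0.105612613260746), 16.68898582458496)
side tray [0.6673 0.1779 0.1016] 705 0.84 nearrim [0.5708 0.1681]
foot 1532 ((0.4780294895172119, 0.26073530316352844), (0.20039771497249603, 0.16809676587581635), 84.3769760131836)
strip 4 [0.14528633 0.39540284] 0.4339037139270352 [0.43046462 0.21972486 0.05460561]
mic 1067 ((0.4486149549484253, -0.2863307595252991), (0.22381384670734406, 0.10546950995922089), 12.048284530639648)
```

Measured, and consistent with the sizes given:

| Item | Position (x, y) m | Yaw (rad) |
|---|---|---|
| Yellow clip | (0.4345, 0.2645) | -0.105 |
| Near rim middle | (0.572, 0.1675) | +0.102 |
| bar_press | (0.366, -0.314), z 0.052 | about 0.27 |

Moving above the clip now.

Request:
play_rows(
  moves=[
    [[0, 0, 0, 0.26, -0.24, 0, 65], [0, 0, 0, 0.26, -0.24, 0, 65], [0, 0, 0, 0.26, -0.24, 0, 65], [0, 0, 0, 0.26, -0.24, 0, 65], [0, 0, 0, 0.26, -0.24, 0, 65]],
  ],
  newtons=25,
)

```text
time: 0.52
tool_pos: [0.5534, 0.1308, 0.2306]
tcp_rot: [-2.222, -2.22, 0.001]
wrist_force: [0.2, 0.6, -0.1]
width: 0.761
grip_force: 0.0
```

Request:
play_rows(
  moves=[
    [[0, 0, 0, 0.26, -0.24, 0, 65], [0, 0, 0, 0.26, -0.24, 0, 65], [0, 0, 0, 0.26, -0.24, 0, 65], [0, 0, 0, 0.26, -0.24, 0, 65], [0, 0, 0.21, 0.26, -0.24, 0, 65]],
  ],
)

```text
time: 0.93
tool_pos: [0.4333, 0.2608, 0.2309]
tcp_rot: [-2.336, -2.101, 0.001]
wrist_force: [0.7, 0.6, -0.1]
width: 0.763
grip_force: 0.0
```

Request:
play_rows(
  moves=[
    [[0, 0, 0, 0, 0, 0, 65], [0, 0, 0, 0, 0, 0, 65]],
  ],
)

```text
time: 1.1
tool_pos: [0.4336, 0.261, 0.231]
tcp_rot: [2.33, 2.107, -0.001]
wrist_force: [1.0, 0.2, 0.2]
width: 0.762
grip_force: 0.0
```

```bash
cat >> h.py <<'E'
from scipy.spatial.transform import Rotation as Ro
def need(p,yaw):
    """shift in tool units and turn about z to reach world point p, tool y at yaw"""
    s=bot.read_state(); R=Ro.from_rotvec(s["tcp_rot"]).as_matrix()
    now=np.arctan2(R[1,1],R[0,1])
    T=np.array([[-np.sin(yaw),np.cos(yaw),0],[np.cos(yaw),np.sin(yaw),0],[0,0,-1]]).T
    print("t",s["time"],"pos",s["tool_pos"].round(4),"yaw",now.round(4),"tilt",R[:,2].round(4),"F",s["wrist_force"].round(2),"w",round(s["width"]*85.4,1),"grip",round(s["grip_force"],1))
    print("shift(now axes)",(R.T@(np.array(p)-s["tool_pos"])*10).round(3),"shift(goal axes)",(T.T@(np.array(p)-s["tool_pos"])*10).round(3),"turn z",((now-yaw)/.5).round(3),"tilt err",((R.T@T[:,2])).round(4))
E
python3 - <<'E'
from h import *
c=cam("wrist"); save("pics/w1.png",c["image"]); np.savez("w1.npz",**c)
need([.4345,.2645,.0655],-.105)
P=cloud(c); H=cv2.cvtColor(c["image"],cv2.COLOR_RGB2HSV).astype(int); h,s=H[...,0],H[...,1]; z=P[...,2]; ok=c["depth"]>0
near=np.hypot(P[...,0]-.433,P[...,1]-.265)<.13
for col,mm in dict(yellow=(h>22)&(h<34)&(s>180),red=((h<5)|(h>174))&(s>180),blue=(h>100)&(h<125)&(s>150)).items():
    Q=P[ok&mm&near&(z>.04)&(z<.11)]
    if len(Q): print(col,len(Q),cv2.minAreaRect(Q[:,:2].astype(np.float32)),Q.max(0).round(4))
Q=P[ok&near&(z>.009)&(z<.015)&(h<20)&(s>110)]; print("foot",len(Q),cv2.minAreaRect(Q[:,:2].astype(np.float32)) if len(Q) else 0)
E
```

```text
t 1.15 pos [0.4346 0.2602 0.231 ] yaw -0.1018 tilt [ 1.e-04 -7.e-04 -1.e+00] F [ 1.08 -0.01  0.12] w 65.0 grip 0.0
shift(now axes) [ 0.044 -0.006  1.655] shift(goal axes) [ 0.043 -0.006  1.655] turn z 0.006 tilt err [ 6.e-04 -2.e-04  1.e+00]
yellow 77 ((0.4238234758377075, 0.27058953046798706), (0.03367403522133827, 0.01669122464954853), 38.75362014770508) [0.442  0.2773 0.0982]
red 1061 ((0.4402158856391907, 0.3228226900100708), (0.025279011577367783, 0.03497879207134247), 84.29010772705078) [0.4584 0.3368 0.0986]
blue 784 ((0.4277910590171814, 0.20440153777599335), (0.02524850331246853, 0.03343166410923004), 84.51394653320312) [0.4453 0.2184 0.0977]
foot 7491 ((0.47942352294921875, 0.2590489089488983), (0.1971989870071411, 0.16531868278980255), 84.05288696289062)
```

View pics/w1.png

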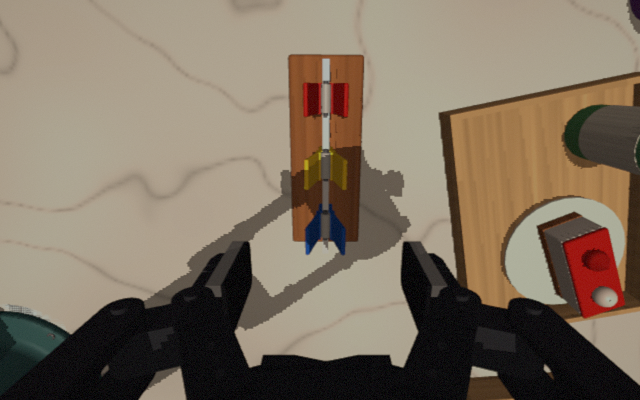

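The wrist view shows red at (326,98), yellow at (326,170) and blue at (326,230), all in line with the fingers. The red–blue midpoint puts the yellow clip at (0.434, 0.264), which agrees. Descending onto it and squeezing.

Request:
play_rows(
  moves=[
    [[0, 0, 0, 0.04, -0.005, 0.35, 65], [0, 0, 0, 0, 0, 0.35, 65], [0, 0, 0, 0, 0, 0.35, 65], [0, 0, 0, 0, 0, 0.35, 65], [0, 0, 0, 0, 0, 0.25, 65]],
  ],
)

```text
time: 1.57
tool_pos: [0.4344, 0.2618, 0.063]
tcp_rot: [-2.336, -2.101, 0.005]
wrist_force: [-0.6, 0.1, -0.5]
width: 0.756
grip_force: 0.0
```

Request:
play_rows(
  moves=[
    [[0, 0, 0, 0, 0, 0, 50], [0, 0, 0, 0, 0, 0, 40], [0, 0, 0, 0, 0, 0, 30], [0, 0, 0, 0, 0, 0, 22], [0, 0, 0, 0, 0, 0, 10]],
  ],
  newtons=25,
)

```text
time: 1.98
tool_pos: [0.4355, 0.2648, 0.0695]
tcp_rot: [-2.335, -2.1, -0.002]
wrist_force: [-8.5, 1.0, 7.8]
width: 0.186
grip_force: 24.2
```

Request:
play_rows(
  moves=[
    [[0, 0, 0, 0, 0, 0, 10], [0, 0, 0, 0, 0, 0, 10], [0, 0, 0, 0, 0, 0, 10], [0, 0, 0, 0, 0, 0, 10]],
  ],
)

```text
time: 2.32
tool_pos: [0.4353, 0.2649, 0.0695]
tcp_rot: [-2.335, -2.101, -0.003]
wrist_force: [-6.0, -0.4, 8.2]
width: 0.191
grip_force: 24.2
```

Run:
```python
from h import *
c=cam("side"); save("pics/s2.png",cv2.resize(c["image"][190:370,240:390],(600,720))[:600]); c=cam("wrist"); save("pics/w2.png",c["image"])
need([.4342,.264,.066],-.105)
```

```text
t 2.4167 pos [0.4354 0.2649 0.0695] yaw -0.1051 tilt [ 0.001   0.0018 -1.    ] F [-5.97 -1.35  8.31] w 16.1 grip 24.2
shift(now axes) [-0.01  -0.011  0.035] shift(goal axes) [-0.01  -0.011  0.035] turn z -0.0 tilt err [-1.9e-03 -8.0e-04  1.0e+00]
```

View pics/w2.png

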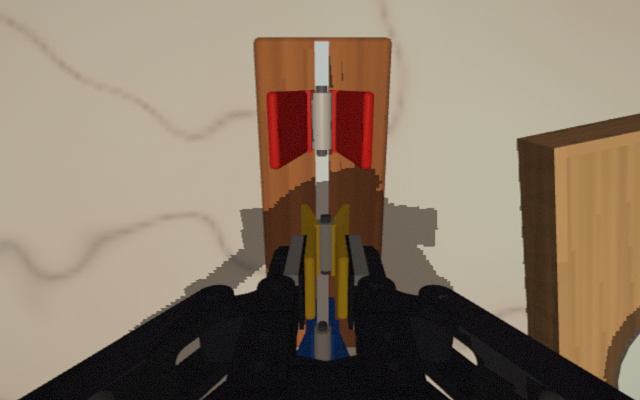

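The fingers are shut to 16 mm at 24 N and the wings stand parallel at (326,270), so the clip is squeezed open. Lifting straight up.

Request:
play_rows(
  moves=[
    [[0, 0, 0, 0, 0, -0.1, 10], [0, 0, 0, 0, 0, -0.15, 10], [0, 0, 0, 0, 0, -0.25, 10], [0, 0, 0, 0, 0, -0.25, 10], [0, 0, 0, 0, 0, -0.25, 10]],
  ],
)

```text
time: 2.83
tool_pos: [0.4361, 0.2644, 0.1697]
tcp_rot: [2.334, 2.101, 0.006]
wrist_force: [0.3, 0.9, -0.2]
width: 0.184
grip_force: 25.2
```

Request:
play_rows(
  moves=[
    [[0, 0, 0, 0, 0, 0, 10], [0, 0, 0, 0, 0, 0, 10]],
  ],
)

```text
time: 3.0
tool_pos: [0.4377, 0.2654, 0.1707]
tcp_rot: [2.333, 2.1, 0.013]
wrist_force: [-0.1, 0.2, -0.5]
width: 0.189
grip_force: 25.2
```

Run:
```python
from h import *
c=cam("side"); np.savez("s3.npz",**c); need([.572,.1675,.12],.1017)
P=cloud(c); H=cv2.cvtColor(c["image"],cv2.COLOR_RGB2HSV).astype(int); h,s=H[...,0],H[...,1]
m=(c["depth"]>0)&(h>22)&(h<34)&(s>180)&(np.hypot(P[...,0]-.435,P[...,1]-.265)<.06)
Q=P[m]; print(len(Q),Q.min(0),Q.max(0),Q.mean(0))
v,u=np.nonzero(m); print(u.min(),u.max(),v.min(),v.max())
save("pics/s3.png",cv2.resize(c["image"][180:360,240:390],None,fx=3.3,fy=3.3))
```

```text
t 3.05 pos [0.4363 0.2646 0.1686] yaw -0.105 tilt [ 0.0043  0.0022 -1.    ] F [0.5  0.3  0.04] w 16.0 grip 25.2
shift(now axes) [-0.825  1.449  0.49 ] shift(goal axes) [-1.104  1.251  0.486] turn z -0.413 tilt err [-0.0026 -0.0041  1.    ]Traceback (most recent call last):
  File "<stdin>", line 5, in <module>
    return umr_minimum(a, axis, None, out, keepdims, initial, where)
ValueError: zero-size array to reduction operation minimum which has no identity
```

Run:
```python
from h import *
c=dict(np.load("s3.npz"))
save("pics/s3.png",cv2.resize(c["image"][180:360,240:390],None,fx=3.3,fy=3.3))
```

```text
(no output)
```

View pics/s3.png

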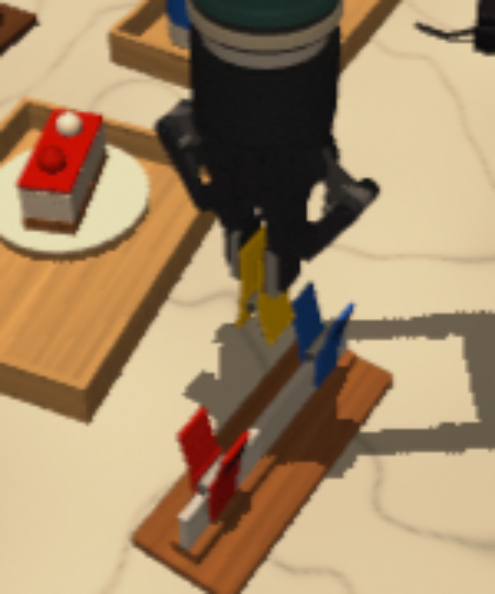

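The yellow clip hangs upright in the fingers at (262,285) with its jaws open. Red and blue are still on the rack. Carrying it over the rim.

Request:
play_rows(
  moves=[
    [[0, 0, 0, -0.165, 0.29, 0, 10], [0, 0, 0, -0.165, 0.29, 0, 10], [0, 0, 0, -0.165, 0.29, 0, 10], [0, 0, 0, -0.165, 0.29, 0, 10], [0, 0, 0, -0.165, 0.29, 0, 10]],
  ],
)

```text
time: 3.47
tool_pos: [0.5708, 0.1655, 0.1651]
tcp_rot: [-2.334, -2.102, 0.003]
wrist_force: [0.1, 0.9, -0.1]
width: 0.187
grip_force: 25.2
```

Request:
play_rows(
  moves=[
    [[0, 0, -0.2, 0, 0, 0.1, 10], [0, 0, -0.21, 0, 0, 0.2, 10], [0, 0, 0, 0, 0, 0.2, 10], [0, 0, 0, 0, 0, 0, 10], [0, 0, 0, 0, 0, 0, 10]],
  ],
)

```text
time: 3.88
tool_pos: [0.5684, 0.1661, 0.1139]
tcp_rot: [-2.106, -2.327, 0.007]
wrist_force: [-0.2, -0.7, 0.4]
width: 0.189
grip_force: 25.2
```

Run:
```python
from h import *
c=cam("wrist"); save("pics/w4.png",c["image"]); np.savez("w4.npz",**c)
for _ in range(2): need([.572,.1675,.053],.1017); cam("side")
P=cloud(c); H=cv2.cvtColor(c["image"],cv2.COLOR_RGB2HSV).astype(int); h,s=H[...,0],H[...,1]; z=P[...,2]
from m2 import sdf
m=(c["depth"]>0)&(z>.032)&(z<.040)&(h>8)&(h<24)&(np.abs(P[...,0]-.572)<.05)&(np.abs(P[...,1]-.1675)<.14)
Q=P[m]; f=np.polyfit(Q[:,1],Q[:,0],1); e=Q[:,0]-np.polyval(f,Q[:,1]); Q=Q[abs(e)<.006]; f=np.polyfit(Q[:,1],Q[:,0],1)
print("wrist rim",len(Q),f,np.polyval(f,.1675),Q.min(0),Q.max(0))
m=(c["depth"]>0)&(h>22)&(h<34)&(s>150)&(z>.06)&(np.hypot(P[...,0]-.572,P[...,1]-.1675)<.05); Q=P[m]; print("clip",len(Q),Q.mean(0) if len(Q) else 0, Q.min(0) if len(Q) else 0)
```

```text
t 3.9333 pos [0.5698 0.1666 0.1156] yaw 0.0997 tilt [-2.e-03 -5.e-04 -1.e+00] F [-0.46  0.55  0.95] w 15.8 grip 25.2
shift(now axes) [0.007 0.024 0.626] shift(goal axes) [0.007 0.023 0.626] turn z -0.004 tilt err [3.e-04 2.e-03 1.e+00]
t 3.9833 pos [0.5707 0.1669 0.1168] yaw 0.0999 tilt [ 4.e-04  0.e+00 -1.e+00] F [ 0.27 -0.23  0.39] w 15.9 grip 25.2
shift(now axes) [0.004 0.014 0.638] shift(goal axes) [0.004 0.014 0.638] turn z -0.004 tilt err [-0.e+00 -4.e-04  1.e+00]
scene tray [0.6698 0.1768 0.1018] 843 0.95 nearrim [0.5733 0.167 ]
foot 1008 ((0.43582937121391296, 0.26422083377838135), (0.19892336428165436, 0.07496146112680435), 83.99723052978516)
strip 75 [0.10465471 0.40781094] 0.4355444376786363 [0.44843911 0.35610221 0.05599264]
mic 1121 ((0.41998356580734253, -0.29903659224510193), (0.14866749942302704, 0.105612613260746), 16.68898582458496)
side tray [0.6673 0.1779 0.1016] 705 0.84 nearrim [0.5708 0.1681]
foot 1532 ((0.4780294895172119, 0.26073530316352844), (0.20039771497249603, 0.16809676587581635), 84.3769760131836)
strip 4 [0.14528633 0.39540284] 0.4339037139270352 [0.43046462 0.21972486 0.05460561]
mic 1067 ((0.4486149549484253, -0.2863307595252991), (0.22381384670734406, 0.10546950995922089), 12.048284530639648)
wrist rim 2832 [-0.10546591  0.58973541] 0.5720698730676642 [0.55691327 0.03589588 0.03232075] [0.59300449 0.28536403 0.03973404]
clip 7 [0.5715614  0.18046521 0.17679852] [0.55107607 0.17107389 0.13031729]
```

View pics/w4.png

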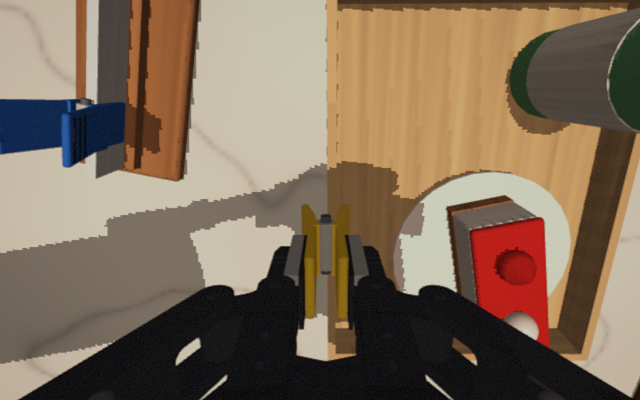

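The clip hangs at column 326 and the rim wall is at about 328–338. I'm checking that offset numerically.

```bash
python3 - <<'E' | grep -v tray
from h import *
c=dict(np.load("w4.npz")); P=cloud(c); z=P[...,2]
print(c["K"][0], (-c["R"].T@c["t"]).round(4), c["R"].round(3).tolist())
for v in (120,150,180):
    print(v,[(u,*P[v,u].round(4)) for u in range(318,350,2)])
# tool-plane points at rim height
s=bot.read_state(); R=Ro.from_rotvec(s["tcp_rot"]).as_matrix()
for dx in (0.02,.04,.06):
    X=s["tool_pos"]+R[:,0]*dx; X[2]=.036; x=c["R"]@X+c["t"]; print(dx,(c["K"]@x/x[2])[:2].round(1))
# pads: columns of finger inner edges
for v in (250,270): print(v,[(u,*P[v,u].round(3)) for u in range(286,366,4)])
E
```

```text
[348.71545445   0.         325.85676773] [0.5628 0.2387 0.2576] [[0.995, 0.1, -0.006], [0.097, -0.953, 0.286], [0.023, -0.285, -0.958]]
120 [(318, np.float64(0.558), np.float64(0.214), np.float64(0.0014)), (320, np.float64(0.5594), np.float64(0.2142), np.float64(0.0014)), (322, np.float64(0.5608), np.float64(0.2142), np.float64(0.0)), (324, np.float64(0.5623), np.float64(0.2144), np.float64(0.0012)), (326, np.float64(0.5637), np.float64(0.2145), np.float64(0.0)), (328, np.float64(0.5648), np.float64(0.2182), np.float64(0.0378)), (330, np.float64(0.5661), np.float64(0.2182), np.float64(0.037)), (332, np.float64(0.5673), np.float64(0.2182), np.float64(0.036)), (334, np.float64(0.5686), np.float64(0.2185), np.float64(0.0375)), (336, np.float64(0.5708), np.float64(0.2158), np.float64(0.0065)), (338, np.float64(0.5722), np.float64(0.2159), np.float64(0.0064)), (340, np.float64(0.5736), np.float64(0.2162), np.float64(0.0073)), (342, np.float64(0.5749), np.float64(0.2165), np.float64(0.009)), (344, np.float64(0.5764), np.float64(0.2164), np.float64(0.0067)), (346, np.float64(0.5778), np.flo
[... 4161 characters left out ...]
22, np.float64(0.569), np.float64(0.153), np.float64(0.107)), (326, np.float64(0.57), np.float64(0.153), np.float64(0.107)), (330, np.float64(0.572), np.float64(0.153), np.float64(0.106)), (334, np.float64(0.574), np.float64(0.154), np.float64(0.108)), (338, np.float64(0.573), np.float64(0.174), np.float64(0.143)), (342, np.float64(0.574), np.float64(0.175), np.float64(0.144)), (346, np.float64(0.576), np.float64(0.174), np.float64(0.142)), (350, np.float64(0.577), np.float64(0.178), np.float64(0.149)), (354, np.float64(0.578), np.float64(0.178), np.float64(0.149)), (358, np.float64(0.579), np.float64(0.179), np.float64(0.149)), (362, np.float64(0.581), np.float64(0.178), np.float64(0.149))]
```

Measured relative to the clip, the rim centre is about 2 mm further along tool y. The pin's top surface is at 0.1065, so it needs to go down about 62 mm. Correcting and lowering.

Request:
play_rows(
  moves=[
    [[0, 0, 0, 0.01, 0.02, 0, 10], [0, 0, 0, 0, 0, 0.15, 10], [0, 0, 0, 0, 0, 0.15, 10], [0, 0, 0, 0, 0, 0.15, 10], [0, 0, 0, 0, 0, 0.1, 10]],
  ],
)

```text
time: 4.45
tool_pos: [0.5726, 0.1683, 0.0612]
tcp_rot: [2.107, 2.33, 0.001]
wrist_force: [0.2, -0.4, 0.1]
width: 0.189
grip_force: 25.2
```

Request:
play_rows(
  moves=[
    [[0, 0, 0, 0, 0, 0.05, 10], [0, 0, 0, 0, 0, 0, 10], [0, 0, 0, 0, 0, 0, 10]],
  ],
)

```text
time: 4.7
tool_pos: [0.5728, 0.1681, 0.0568]
tcp_rot: [2.107, 2.329, 0.001]
wrist_force: [-0.7, -0.6, 0.0]
width: 0.186
grip_force: 25.2
```

Request:
play_rows(
  moves=[
    [[0, 0, 0, 0, 0, 0.02, 10], [0, 0, 0, 0, 0, 0.02, 10], [0, 0, 0, 0, 0, 0.01, 10], [0, 0, 0, 0, 0, 0, 10]],
  ],
)

```text
time: 5.03
tool_pos: [0.5731, 0.1682, 0.0534]
tcp_rot: [2.107, 2.329, 0.002]
wrist_force: [-3.9, -0.2, 8.1]
width: 0.188
grip_force: 26.5
```

Contact at the height predicted for a seated pin (0.0534, 8 N). A bit more push, then release to 44 mm.

Request:
play_rows(
  moves=[
    [[0, 0, 0, 0, 0, 0.02, 10], [0, 0, 0, 0, 0, 0, 10]],
  ],
)

```text
time: 5.2
tool_pos: [0.5732, 0.1683, 0.0533]
tcp_rot: [2.107, 2.329, 0.002]
wrist_force: [-8.2, -2.0, 19.7]
width: 0.188
grip_force: 28.4
```

Request:
play_rows(
  moves=[
    [[0, 0, 0, 0, 0, 0, 24], [0, 0, 0, 0, 0, 0, 32], [0, 0, 0, 0, 0, 0, 44], [0, 0, 0, 0, 0, 0, 44]],
  ],
)

```text
time: 5.53
tool_pos: [0.5725, 0.168, 0.0492]
tcp_rot: [2.108, 2.329, 0.001]
wrist_force: [0.3, 0.3, 0.1]
width: 0.514
grip_force: 0.0
```

Run:
```python
from h import *
need([.572,.1675,.053],.1017)
c=cam("side"); np.savez("s5.npz",**c); save("pics/s5.png",cv2.resize(c["image"][190:300,180:330],None,fx=4,fy=4))
```

```text
t 5.5333 pos [0.5725 0.168  0.0492] yaw 0.0999 tilt [ 4.e-04  1.e-04 -1.e+00] F [0.32 0.3  0.1 ] w 43.9 grip 0.0
shift(now axes) [-0.004 -0.005 -0.038] shift(goal axes) [-0.004 -0.005 -0.038] turn z -0.004 tilt err [-1.e-04 -4.e-04  1.e+00]
```

View pics/s5.png

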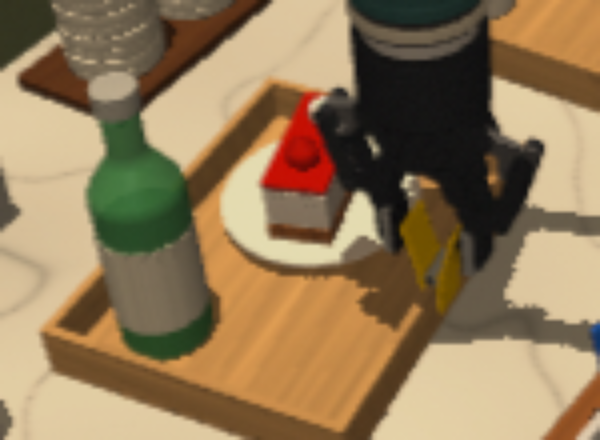

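The clip is standing on the near rim at (440,250) in the crop, and the cake and bottle haven't moved. Retreating upward to check it.

Request:
play_rows(
  moves=[
    [[0, 0, 0, 0, 0, -0.1, 44], [0, 0, 0, 0, 0, -0.25, 44], [0, 0, 0, 0, 0, -0.4, 44], [0, 0, 0, 0, 0, -0.4, 44], [0, 0, 0, 0, 0, -0.4, 20]],
  ],
)

```text
time: 6.0
tool_pos: [0.5719, 0.1679, 0.206]
tcp_rot: [-2.107, -2.329, 0.001]
wrist_force: [0.7, 0.8, -0.6]
width: 0.386
grip_force: 0.0
```

Request:
play_rows(
  moves=[
    [[0, 0, 0, 0, 0, -0.4, 5], [0, 0, 0, -0.36, -0.19, 0, 0], [0, 0, 0, -0.36, -0.19, 0, 0], [0, 0, 0, -0.36, -0.19, 0, 0], [0, 0, 0, -0.36, -0.19, 0, 0]],
  ],
)

```text
time: 6.42
tool_pos: [0.5106, 0.016, 0.2455]
tcp_rot: [2.105, 2.33, 0.002]
wrist_force: [0.5, -0.2, -0.0]
width: -0.004
grip_force: 0.0
```

```bash
python3 - <<'E'
from h import *
need([.366,-.314,.2],.1)
out=[]
for n in ["side","scene"]:
    c=cam(n); np.savez(n+"6.npz",**c)
    P=cloud(c); H=cv2.cvtColor(c["image"],cv2.COLOR_RGB2HSV).astype(int); h,s=H[...,0],H[...,1]
    m=(c["depth"]>0)&(h>22)&(h<34)&(s>170)&(np.hypot(P[...,0]-.572,P[...,1]-.168)<.04)&(P[...,2]>.02)
    Q=P[m]; print(n,len(Q),Q.mean(0).round(4),Q.min(0).round(4),Q.max(0).round(4))
c=dict(np.load("side6.npz")); a=cv2.resize(c["image"][200:300,190:320],None,fx=5,fy=5); save("pics/s6.png",a)
E
sed -i 's/{n}0.npz/{n}6.npz/' m2.py; python3 m2.py | grep -E "tray|mic"
```

```text
t 6.4167 pos [0.5106 0.016  0.2455] yaw 0.1014 tilt [ 1.8e-03 -3.0e-04 -1.0e+00] F [ 0.51 -0.24 -0.  ] w -0.3 grip 0.0
shift(now axes) [-3.137 -1.773  0.453] shift(goal axes) [-3.139 -1.768  0.455] turn z 0.003 tilt err [ 4.0e-04 -1.7e-03  1.0e+00]
side 34 [0.5702 0.1695 0.0687] [0.5523 0.1589 0.0444] [0.5877 0.1821 0.0818]
scene 41 [0.5721 0.1693 0.0655] [0.5556 0.1561 0.0231] [0.5907 0.1832 0.083 ]
scene tray [0.6697 0.1767 0.1011] 799 0.93 nearrim [0.5732 0.1669]
mic 1131 ((0.42145878076553345, -0.2992657721042633), (0.1467934548854828, 0.10600116848945618), 16.457284927368164)
side tray [0.6668 0.1781 0.0998] 689 0.82 nearrim [0.5703 0.1684]
mic 1068 ((0.4484458565711975, -0.2863234877586365), (0.22255153954029083, 0.10497715324163437), 12.847373008728027)
```

View pics/s6.png

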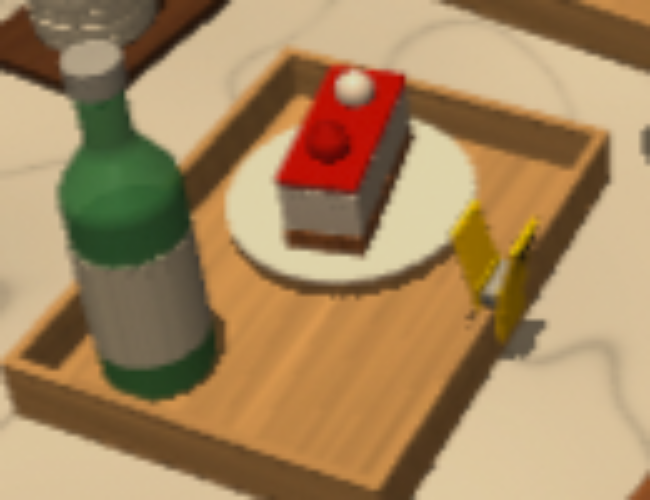

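The clip is fully seated. Its top is 16 mm lower than it was on the rack, which matches 52 mm to 36 mm, it is at the rim's middle, and the tray hasn't moved. Going to the mic with the fingers shut.

Request:
play_rows(
  moves=[
    [[0, 0, 0, -0.35, -0.2, 0, 0], [0, 0, 0, -0.35, -0.2, 0, 0], [0, 0, 0, -0.35, -0.2, 0, 0], [0, 0, 0, -0.35, -0.2, 0, 0], [0, 0, 0, -0.35, -0.2, 0, 0]],
  ],
)

```text
time: 6.93
tool_pos: [0.4287, -0.1679, 0.2451]
tcp_rot: [2.106, 2.33, 0.001]
wrist_force: [-0.3, -0.2, -0.6]
width: 0.002
grip_force: 0.0
```

Request:
play_rows(
  moves=[
    [[0, 0, 0, -0.35, -0.2, 0, 0], [0, 0, 0, -0.35, -0.2, 0, 0], [0, 0, 0, -0.35, -0.2, 0, 0], [0, 0, -0.17, -0.3, -0.15, 0, 0], [0, 0, -0.17, 0, 0, 0, 0]],
  ],
)

```text
time: 7.35
tool_pos: [0.3664, -0.3137, 0.2451]
tcp_rot: [1.902, 2.498, -0.004]
wrist_force: [0.3, -0.1, 0.1]
width: 0.002
grip_force: 0.0
```

Request:
play_rows(
  moves=[
    [[0, 0, 0, 0, 0, 0.35, 0], [0, 0, 0, 0, 0, 0.35, 0], [0, 0, 0, 0, 0, 0.3, 0], [0, 0, 0, 0, 0, 0, 0], [0, 0, 0, 0, 0, 0, 0]],
  ],
)

```text
time: 7.77
tool_pos: [0.3672, -0.3076, 0.1431]
tcp_rot: [-1.899, -2.497, -0.001]
wrist_force: [-0.2, -0.0, 0.4]
width: -0.001
grip_force: 0.0
```

Run:
```python
from h import *
c=cam("wrist"); save("pics/w7.png",c["image"]); np.savez("w7.npz",**c)
P=cloud(c); H=cv2.cvtColor(c["image"],cv2.COLOR_RGB2HSV).astype(int); h,s,v=[H[...,i] for i in range(3)]
m=(c["depth"]>0)&(h>8)&(h<22)&(s>180)&(np.hypot(P[...,0]-.366,P[...,1]+.314)<.04)
Q=P[m]; print(len(Q), Q.mean(0) if len(Q) else 0, cv2.minAreaRect(Q[:,:2].astype(np.float32)) if len(Q) else 0)
need([.366,-.314,.055],.27); cam("side"); need([.366,-.314,.055],.27)
```

```text
1787 [ 0.36646022 -0.31412837  0.05377214] ((0.3664359748363495, -0.3149142861366272), (0.01948075369000435, 0.04875921085476875), 15.93621826171875)
t 7.8167 pos [ 0.3686 -0.3089  0.1452] yaw 0.2704 tilt [ 3.e-04 -1.e-04 -1.e+00] F [ 0.19 -0.01  0.16] w -0.3 grip 0.0
shift(now axes) [-0.042 -0.039  0.902] shift(goal axes) [-0.042 -0.039  0.902] turn z 0.001 tilt err [ 1.e-04 -3.e-04  1.e+00]
t 7.8667 pos [ 0.3694 -0.3097  0.1464] yaw 0.2705 tilt [ 0.0023 -0.002  -1.    ] F [ 0.13 -0.21  0.21] w 0.2 grip 0.0
shift(now axes) [-0.03  -0.046  0.914] shift(goal axes) [-0.033 -0.045  0.914] turn z 0.001 tilt err [ 0.0026 -0.0016  1.    ]
```

View pics/w7.png

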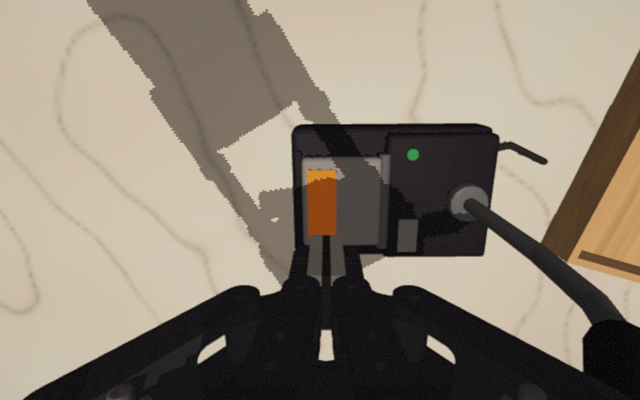

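The wrist view shows the orange strip at (322,202), just ahead of the shut fingers, and the mic's stem leaning to (600,350). I'm checking the stem head's clearance in tool axes.

Run:
```python
from h import *
c=dict(np.load("w7.npz")); P=cloud(c); s=bot.read_state(); R=Ro.from_rotvec(s["tcp_rot"]).as_matrix()
for u,v in ((470,203),(520,235),(570,275),(600,345),(590,380),(630,380)): print((u,v),P[v,u].round(3),((P[v,u]-[.366,-.314,.05])@R).round(3))
for n in ("side6.npz","scene6.npz"):
    c=dict(np.load(n)); P=cloud(c); T=(P-[.366,-.314,.05])@R
    m=(c["depth"]>0)&(P[...,2]>.07)&(P[...,2]<.26)&(T[...,1]>.02)&(T[...,1]<.2)&(abs(T[...,0])<.08); Q=T[m]; print(n,len(Q),Q.min(0).round(3),Q.max(0).round(3))
```

```text
(470, 203) [ 0.463 -0.285  0.063] [ 0.002  0.101 -0.013]
(520, 235) [ 0.467 -0.283  0.118] [ 0.003  0.106 -0.068]
(570, 275) [ 0.466 -0.283  0.158] [ 0.003  0.105 -0.108]
(600, 345) [ 0.445 -0.286  0.203] [ 0.006  0.084 -0.152]
(590, 380) [ 0.42  -0.281  0.227] [ 0.017  0.061 -0.177]
(630, 380) [ 0.441 -0.285  0.217] [ 0.007  0.08  -0.167]
side6.npz 207 [-0.005  0.07  -0.178] [ 0.014  0.113 -0.02 ]
scene6.npz 215 [-0.01   0.073 -0.179] [ 0.01   0.115 -0.021]
```

The stem head is about 60–70 mm from the tool axis and the gripper body reaches 42 mm, so there is room. Lowering just in front of the strip's centre.

Request:
play_rows(
  moves=[
    [[0, 0, 0, -0.04, -0.07, 0, 0], [0, 0, 0, 0, 0, 0.3, 0], [0, 0, 0, 0, 0, 0.3, 0], [0, 0, 0, 0, 0, 0.2, 0], [0, 0, 0, 0, 0, 0, 0]],
  ],
)

```text
time: 8.28
tool_pos: [0.3605, -0.3133, 0.0622]
tcp_rot: [-1.899, -2.497, -0.001]
wrist_force: [-0.9, 0.6, -0.6]
width: 0.001
grip_force: 0.0
```

Request:
play_rows(
  moves=[
    [[0, 0, 0, 0, 0, 0.03, 0], [0, 0, 0, 0, 0, 0.03, 0], [0, 0, 0, 0, 0, 0.03, 0], [0, 0, 0, 0, 0, 0, 0], [0, 0, 0, 0, 0, 0, 0]],
  ],
)

```text
time: 8.7
tool_pos: [0.3629, -0.3151, 0.0563]
tcp_rot: [1.901, 2.499, -0.0]
wrist_force: [-1.0, -0.0, -0.2]
width: -0.003
grip_force: 0.0
```

Request:
play_rows(
  moves=[
    [[0, 0, 0, 0, 0, 0.03, 0], [0, 0, 0, 0, 0, 0.02, 0], [0, 0, 0, 0, 0, 0, 0], [0, 0, 0, 0, 0, 0, 0]],
  ],
)

```text
time: 9.03
tool_pos: [0.3628, -0.3151, 0.0508]
tcp_rot: [1.901, 2.499, -0.0]
wrist_force: [0.8, 0.5, 3.0]
width: -0.001
grip_force: 1.7
```

Request:
play_rows(
  moves=[
    [[0, 0, 0, 0, 0, 0.03, 0], [0, 0, 0, 0, 0, 0, 0], [0, 0, 0, 0, 0, 0, 0]],
  ],
)

```text
time: 9.28
tool_pos: [0.3627, -0.3151, 0.0477]
tcp_rot: [1.901, 2.499, -0.001]
wrist_force: [-0.0, -2.0, 4.8]
width: 0.0
grip_force: 2.6
```

Request:
play_rows(
  moves=[
    [[0, 0, 0, 0, 0, 0.02, 0], [0, 0, 0, 0, 0, 0, 0], [0, 0, 0, 0, 0, 0, 0]],
  ],
)

```text
time: 9.53
tool_pos: [0.3627, -0.3151, 0.0458]
tcp_rot: [1.901, 2.499, -0.0]
wrist_force: [-0.4, -2.1, 5.2]
width: 0.0
grip_force: 3.1
```

Request:
play_rows(
  moves=[
    [[0, 0, 0, 0, 0, 0.01, 0], [0, 0, 0, 0, 0, 0, 0], [0, 0, 0, 0, 0, 0, 0]],
  ],
)

```text
time: 9.78
tool_pos: [0.3628, -0.3151, 0.0449]
tcp_rot: [1.901, 2.499, -0.0]
wrist_force: [0.1, -1.0, 6.7]
width: 0.001
grip_force: 3.3
```

Request:
play_rows(
  moves=[
    [[0, 0, 0, 0, 0, 0.01, 0], [0, 0, 0, 0, 0, 0, 0], [0, 0, 0, 0, 0, 0, 0]],
  ],
)

```text
time: 10.03
tool_pos: [0.3628, -0.3152, 0.0443]
tcp_rot: [1.901, 2.499, -0.0]
wrist_force: [-1.2, -0.6, 8.5]
width: -0.001
grip_force: 4.7
```

Request:
play_rows(
  moves=[
    [[0, 0, 0, 0, 0, 0.006, 0], [0, 0, 0, 0, 0, 0, 0], [0, 0, 0, 0, 0, 0, 0], [0, 0, 0, 0, 0, 0, 0], [0, 0, 0, 0, 0, 0, 0]],
  ],
)

```text
time: 10.45
tool_pos: [0.3629, -0.3152, 0.0442]
tcp_rot: [1.901, 2.499, -0.0]
wrist_force: [-2.1, 1.0, 13.5]
width: -0.001
grip_force: 6.4
```

Run:
```python
from h import *
need([.363,-.315,.0443],.27)
c=cam("side"); save("pics/s8.png",cv2.resize(c["image"][60:360,190:450],(520,600)))
F=[]
for _ in range(6): cam("side"); F.append(bot.read_state()["wrist_force"])
print(np.mean(F,0).round(2), bot.read_state()["tool_pos"].round(4))
```

```text
t 10.45 pos [ 0.3629 -0.3152  0.0442] yaw 0.2701 tilt [ 0.001  -0.0011 -1.    ] F [-2.09  1.03 13.53] w -0.1 grip 6.4
shift(now axes) [ 0.002  0.002 -0.001] shift(goal axes) [ 0.002  0.002 -0.001] turn z 0.0 tilt err [ 1.3e-03 -7.0e-04  1.0e+00]
[-2.34  0.78 12.51] [ 0.3629 -0.3152  0.0442]
```

View pics/s8.png

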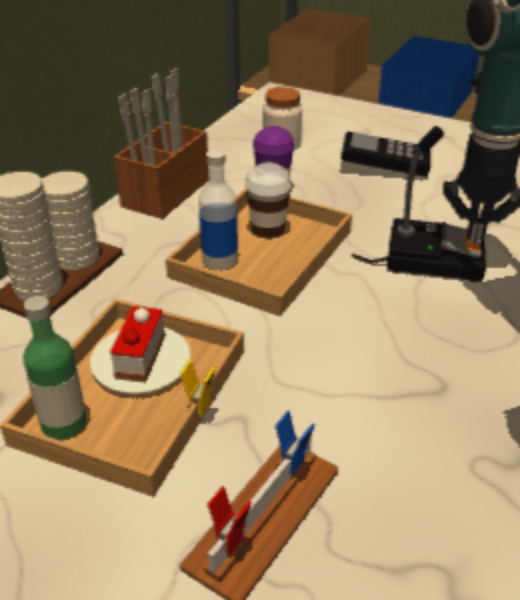

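The picture shows the yellow clip on the near rim at (200,388), red and blue on the rack, everything upright, and the fingers on the bar at (475,245). The bar is at its stop: the last 0.6 mm step only raised the force to about 12.5 N, with no further travel. Handing in.

```bash
python3 -c "
from workcell import bot
print(bot.finish_job())"
```

```text
the job is handed in; nothing more can be done
None
```

I put the yellow clip on the middle of the cheesecake tray's near rim, pushed fully down, and handed the job in with the talk bar held against its stop at about 12.5 N. The red and blue markers are still on the rack, and the trays and what stands on them are undisturbed.

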